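# Turn a sample disc over in the twisted guide

### The arm

A 6-joint arm with a two-finger parallel gripper is mounted at the origin on a cart in front of the work surface, level with it; the furniture and walls round the work are solid. World frame = base frame: x ahead of the robot, y to its left, z up, the work surface at z = 0. Lengths are in mm, angles in rad, forces in N, time in s.
With the tool pointing down it reaches from about 325 to 900 mm from the base axis. Payload 6.1 kg.
Tool frame: the origin (TCP) lies midway between the tips of the shut fingers; the grasp point (between the pads) lies 19 mm behind it (manip.grip_depth is the distance from the TCP to the grasp point, in mm); z points along the fingers, y is the line along which they close (so a half turn about z gives the same grasp; the last joint's range is limited). The gripper opens to 85 mm and grips with 20 to 120 N. Pads are 22 mm wide; open, the fingers measure 114 mm over their backs; the gripper's body (76 mm by 85 mm) begins 54 mm behind the grasp point. The pads swing forward as they close: fully open they stand 13 mm farther back than shut.
Start: joints at [0.995, 0.22, 1.526, -0, 1.395, -0.126], TCP at [271.738, 562.827, 199.5] pointing down, gripper open.
Joint ranges: [-2.98, 2.98], [-0.91, 2.08], [0.09, 2.57], [-1.24, 4.39], [0.2, 2.65], [-2.68, 2.68]. Speed limits (rad/s): [2.57, 2.57, 3.01, 3.14, 3.14, 3.14].

### API

Orientations are given as a rotation vector (axis times angle).
In Python, from plant import manip gives the robot as it stands.
- The arm moves only by the tool apply_moves, never from a script. Its argument "series" is a list of rows, each a list of 5 numbers: the opening, from 0 (shut) to 1 (fully open), then the shift along the tool's x, y, z in mm, then the turn about the tool's z in rad. In form: [[grip, tx, ty, tz, yaw], ...]. A call has 1 to 20 rows; each row shifts and turns the commanded pose from where the row before left it, along the tool's axes as they then stand; what a row does not reach is not made up. A row lasts 1/8 s, in which the tool goes at most 62.5 mm and 10.7 degrees, less where a joint would pass 70% of its speed; a pose out of reach is approached as far as the arm can. A call is refused whole if a number of a shift passes 62.5 or a number of a turn 0.188, either way. A call with a gripper value outside its range is refused whole. The fingers move at their own pace and stop on an object; "grip_force" is the grip in N (left out, the last holds). Time passes only in rows, so rows that do not move let the fingers close. It gives the time, the measured TCP pose, the force, the opening and the grip force at its end, in the units of the state.
- manip.state(): the state, without advancing time (a new reading comes with each control period).
- manip.get_image(name): name is "scene" or "side" or "wrist"; returns the picture (400x640x3 uint8, red, green, blue); there is no depth.
- manip.calibration(name): a dict with "mtx" (3x3 intrinsics, pixels), "eye" and "attitude" of the camera in the world. Camera axes: x right, y down, z forward; pixel columns grow to the right and rows downward; lengths in mm; the calibration is good to about 2 mm. A picture is of the moment at which its call begins: read the wrist's pose just before it. calibration takes no time and is no camera call; for the wrist camera it gives the pose at the moment of the call.
- manip.finish_job(): hands the job in; it is judged then, once.
Trained networks look in the newest picture that a camera, given by its name, has taken for a name from the list of things; names that differ only in an ending like _2 or _b are one class to them, and where a whole thing is asked for, a point or a joint stands for the part that bears it (a point fixed in the world has none). Each returns a list of dicts, best first, with "p" (0 to 1); they miss things now and then, are a little off and sometimes report something else, mostly with a low value. They report only what shows in the picture. A call takes as long as a camera call. They do not tell look-alikes from the thing itself.
- manip.recognise(name, camera): "point" ([x, y, z] in mm, in world coordinates, good to about 4 mm: the middle of the surface that is visible of it).
- manip.spot_point(name, camera): "point" ([x, y, z] in mm, in world coordinates, good to about 4 mm: a listed point, or the origin of a listed thing).
The state is a dict: "time": time; "joints": joint angles; "joint_vel": joint speeds; "effort": joint torques, N m; "position": TCP position; "tcp_rot": TCP orientation; "wrist_force": force on the tool from outside, world axes, zero at the start; "ft_torque": the same for the moment, N m; "gripper_width": finger opening in mm; "grip_force": force on a finger pad.
Only numpy, scipy, OpenCV 4.12 (cv2) and the standard library are available. Lean on these libraries where they do the work, as an engineer would, in place of code of your own. Each camera call takes 0.05 s, during which the arm holds its last target. There are 200 camera calls.

### The job

Take the full-size solid disc (the one with a stud on its back, not the ring and not the small disc) out of the wooden rack and, keeping its stud side on the side away from you, drop it into the mouth of the twisted rod guide, so that it falls through, is turned half over and comes to rest lying stud up on the guide's sloping exit shelf. Leave the other two discs standing in the rack.

Things in the scene. Friction and masses are not known exactly. Their poses are not given: they have to be found in the camera images.
- disc: The disc to turn: solid grey plastic, 50 mm across, 8 thick, 25 to 50 g, on edge in a pocket of the wooden rack. In the middle of its rear face (away from the robot) a round stud 12 across, 6 high; the other face is plain. Origin: disc centre, 31 mm above the table at the start; x axis through the faces, out of the stud side. Pinch it across its faces by the top 15 mm, above the stud.
- ring_disc: Bystander: a grey ring, 50 mm across, 8 mm thick, with a 22 mm hole, standing in another pocket of the rack. Origin at its centre, x axis through its faces. The rack: a wooden block 48 x 196 x 20 mm with three pockets in a row, 64 mm apart and 14 mm deep; any disc may stand in any of them.
- small_disc: Bystander: a plain grey disc, 36 mm across and 8 mm thick, without a stud, standing in another pocket of the rack. Origin at its centre, x axis through its faces.
- turner: Twisted guide, fixed: polished rods in an aluminium frame, twisting half a turn, over a shelf sloping 40 deg down to -x. Origin on the table under the mouth; z up, x to the back. Frame top 285 mm high; mouth 38 (x) by 72 (y) mm, 25 by 56 lower down. A disc let go upright, faces across x, centre level with the frame top, falls through and rests at x -67, z 26 mm; the face that was to +x is on top.
Things that resemble listed ones, but are neither listed nor needed, are in the scene too. Leave any blue, pink or red look-alike of the disc alone.

How it is judged (in metres and radians):
On the way:
1. the disc falls through the twisted slot (z of disc in the frame of turner between 0.13 and 0.24 m and horizontal distance between disc and turner below 0.02 m).
At the end, for the whole second after the job is handed in: The disc, let go, rests on the exit shelf with its stud up (axis within 55 degrees of vertical; the shelf slopes 40), its centre 35 to 95 mm in front of the mouth's centre, within 25 mm of the guide's middle plane and below 60 mm; the other discs stand undisturbed (x of disc in the frame of turner between -0.095 and -0.035 m and y of disc in the frame of turner between -0.025 and 0.025 m and height (world z) of disc below 0.06 m and angle between disc's own x axis and vertical below 0.96 rad and linear speed of disc below 0.02 m/s); the robot touches nothing.
It fails at once if the ring or the small disc is disturbed (distance of any of ring_disc, small_disc from where it was at the start of the episode above 0.02 m).
It also fails if it takes over 38 s, if anything falls off the work surface, if the arm or the gripper's body presses on something with over 40 N, if the wrist force passes 120 N, or if a joint passes its speed limit or range.

## Working session

There is one attempt and no reset: what is moved stays moved. The work goes in short steps, Python scripts to look and compute and a tool call to move; the robot and the scene stay as the last step left them, time stands still between calls to the robot, and variables do not carry over. Pictures are saved under pics/ and viewed, at most 10 in all, crops included, and the job is handed in when it is done.

Besides the shell and the picture viewer there is one more tool, called after "Call:" as a command line: name --pt "numbers of a row" for each row, then --argument value for the rest. apply_moves: Moves the arm, as the interface text tells. Its arguments: {"type":"object","properties":{"series":{"type":"array","items":{"type":"array","items":{"type":"number"}}},"grip_force":{"type":"number"}},"required":["series"]}

```bash
mkdir -p pics; ls
python3 - <<'E'
from plant import manip
import cv2,numpy as np
s=manip.state();print(s['time'],s['position'],s['tcp_rot'],s['gripper_width'])
for c in ['scene','side','wrist']:
    im=manip.get_image(c);cv2.imwrite(f'pics/{c}0.png',im[:,:,::-1])
    k=manip.calibration(c);print(c,np.round(k['mtx'],1).tolist(),k['eye'],k['attitude'])
    for n in ['disc','ring_disc','small_disc','turner']:
        print(n,[(np.round(d['point']),round(d['p'],2)) for d in manip.spot_point(n,c)])
E
```

```text
pics
0.0 [271.35241978 562.2661097  198.38217943] [-7.00428073e-01 -3.06182580e+00  2.89028187e-03] 85.21973875795906
scene [[423.6, 0.0, 320.3], [0.0, 423.6, 191.1], [0.0, 0.0, 1.0]] [   2.00521845 -264.75892934  727.79152106] [-2.18717022  1.13034663 -0.42526052]
disc [(array([388., 262.,  21.]), 0.81), (array([548., 401.,  24.]), 0.67), (array([382., 163.,  26.]), 0.56)]
ring_disc [(array([497., 212.,  28.]), 0.48)]
small_disc [(array([477., 147.,  27.]), 0.45)]
turner [(array([ 584., -164.,   -4.]), 0.61)]
side [[478.6, 0.0, 313.4], [0.0, 478.6, 197.1], [0.0, 0.0, 1.0]] [ 390.33876918 -779.2822411   760.19006064] [-2.23624566  0.14628609 -0.05325219]
disc [(array([380., 159.,  28.]), 0.63), (array([391., 261.,  25.]), 0.61), (array([515., 271.,  32.]), 0.49)]
ring_disc [(array([501., 208.,  30.]), 0.57)]
small_disc [(array([478., 150.,  23.]), 0.41)]
turner [(array([ 582., -166.,   -1.]), 0.96), (array([480., 149.,  21.]), 0.28)]
wrist [[294.9, 0.0, 321.6], [0.0, 294.9, 198.7], [0.0, 0.0, 1.0]] [210.19562196 592.24759543 374.32302378] [2.46002902 1.54593023 0.21178118]
disc []
ring_disc []
small_disc []
turner []
```

View pics/scene0.png

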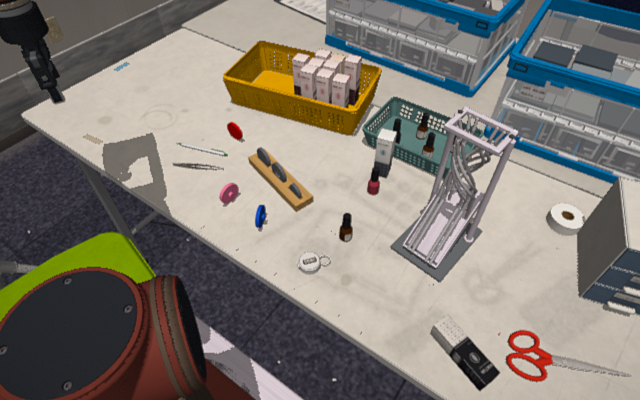

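View pics/side0.png

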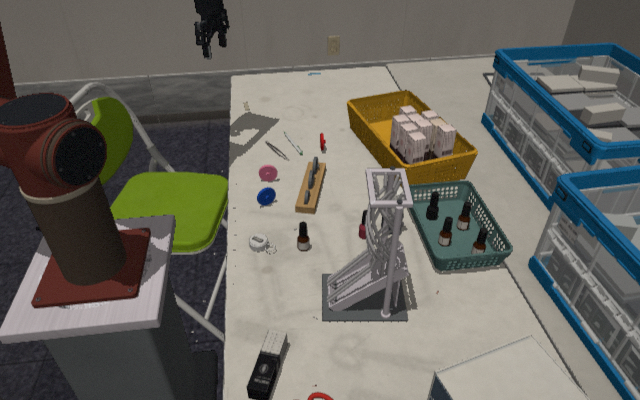

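The scene picture shows the rack at about (280,178) with three grey discs in it, and the guide at about (455,195). The side picture shows the rack at (311,187) and the guide's top frame at (388,187). I'll enlarge both.

Run:
```python
import cv2,numpy as np
a=cv2.imread('pics/scene0.png');b=cv2.imread('pics/side0.png')
r=lambda i,x0,y0,w,h,f:cv2.resize(i[y0:y0+h,x0:x0+w],None,fx=f,fy=f,interpolation=cv2.INTER_CUBIC)
p=np.hstack([r(a,240,140,80,75,5),r(b,280,145,80,75,5)])   # 800x375
cv2.imwrite('pics/rack.png',p)
q=np.hstack([r(a,385,95,133,190,3),r(b,310,155,110,190,3)])
cv2.imwrite('pics/guide.png',q)
```

```text
(no output)
```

View pics/rack.png

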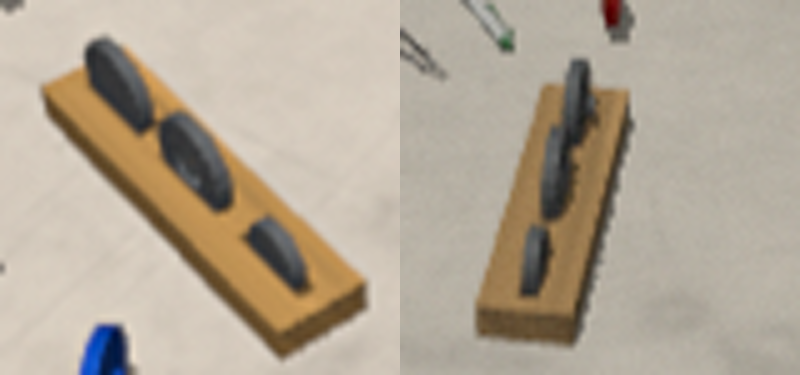

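View pics/guide.png

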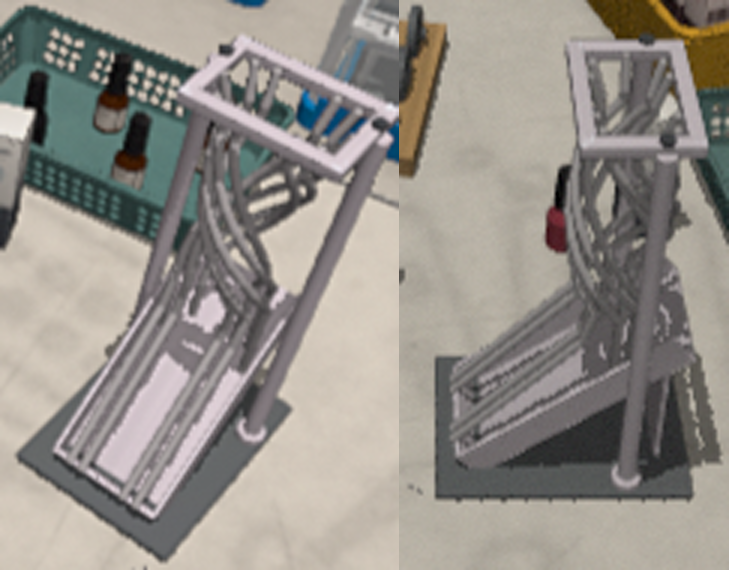

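The rack crop shows the full solid disc in the far pocket, with its stud on the right in the side view. The ring is in the middle pocket and the small disc in the near one. The guide crop shows the mouth frame from both cameras. Next I'll turn those corners into positions.

```bash
cat > h.py <<'E'
from plant import manip
import numpy as np
from scipy.spatial.transform import Rotation as R
def plane(cam,px,z):
    k=manip.calibration(cam);o=np.array(k['eye']);A=R.from_rotvec(k['attitude']).as_matrix()
    d=(A@np.linalg.inv(k['mtx'])@np.c_[np.array(px,float),np.ones(len(px))].T).T
    return o+d*((z-o[2])/d[:,2])[:,None]
def proj(cam,P):
    k=manip.calibration(cam);A=R.from_rotvec(k['attitude']).as_matrix()
    c=(np.atleast_2d(P)-k['eye'])@A@np.array(k['mtx']).T
    return c[:,:2]/c[:,2:]
E
python3 - <<'E'
from h import *
def rep(n,cam,px,z):
    P=plane(cam,px,z)[:,:2];n_=np.roll(P,-1,0)-P
    print(n,cam,P.round(0).tolist(),'mean',P.mean(0).round(1),'len',np.linalg.norm(n_,axis=1).round(),'ang',np.degrees(np.arctan2(n_[:,1],n_[:,0])).round(1))
S=lambda L,x0,y0,f,ox:[(x0+(x-ox)/f,y0+y/f) for x,y in L]
rep('rack','side',S([(545,83),(630,92),(577,315),(477,302)],280,145,5,400),20)
rep('rack','scene',S([(128,47),(367,287),(282,335),(43,88)],240,140,5,0),20)
rep('topo','side',S([(567,42),(683,40),(706,150),(580,152)],310,155,3,399),285)
rep('topo','scene',S([(178,88),(237,38),(395,105),(340,166)],385,95,3,0),285)
rep('topi','side',S([(581,57),(670,55),(690,138),(592,140)],310,155,3,399),285)
rep('topi','scene',S([(210,88),(243,58),(370,108),(333,150)],385,95,3,0),285)
rep('base','side',S([(436,357),(436,495),(691,495)],310,155,3,399),5)
rep('base','scene',S([(20,455),(165,557),(290,405)],385,95,3,0),5)
# disc top points z~56
print(plane('side',S([(578,60)],280,145,5,400),56),plane('scene',S([(105,40)],240,140,5,0),56))
E
```

```text
rack side [[505.0, 307.0], [550.0, 292.0], [497.0, 107.0], [450.0, 123.0]] mean [500.2 207.2] len [ 48. 193.  50. 192.] ang [ -18.8 -106.   160.5   73.3]
rack scene [[547.0, 289.0], [489.0, 103.0], [445.0, 116.0], [501.0, 304.0]] mean [495.3 203.1] len [196.  46. 196.  48.] ang [-107.2  162.2   73.5  -17.8]
topo side [[558.0, -118.0], [625.0, -126.0], [609.0, -224.0], [544.0, -217.0]] mean [ 584.2 -171.4] len [ 67. 100.  66. 100.] ang [ -6.5 -98.8 173.4  81.8]
topo scene [[556.0, -116.0], [615.0, -125.0], [609.0, -217.0], [546.0, -210.0]] mean [ 581.4 -167. ] len [60. 92. 64. 94.] ang [ -8.3 -93.9 173.5  84. ]
topi side [[563.0, -134.0], [613.0, -139.0], [604.0, -214.0], [553.0, -208.0]] mean [ 583.3 -173.7] len [50. 75. 52. 75.] ang [ -5.9 -97.3 173.8  81.9]
topi scene [[566.0, -131.0], [600.0, -135.0], [599.0, -207.0], [555.0, -202.0]] mean [ 580.1 -168.6] len [35. 72. 44. 73.] ang [ -7.2 -91.  174.3  82.1]
base side [[486.0, -94.0], [469.0, -211.0], [630.0, -233.0]] mean [ 528.3 -179.4] len [118. 163. 201.] ang [-98.   -7.7 136.2]
base scene [[484.0, -98.0], [469.0, -212.0], [630.0, -232.0]] mean [ 527.6 -180.9] len [115. 163. 199.] ang [-97.6  -7.2 137.5]
[[519.05521403 273.29157768  56.        ]] [[516.30067526 273.06401587  56.        ]]
```

Call:
apply_moves --pt "0.6 0 0 0 0.177" --pt "0.6 0 0 0 0.177" --pt "0.6 0 0 0 0.177" --pt "0.6 0 0 0 0.177" --pt "0.6 0 0 0 0.177" --pt "0.6 0 0 0 0.177" --pt "0.6 0 0 0 0.177" --pt "0.6 0 0 0 0.178" --pt "0.6 -21 32 0 0" --pt "0.6 -21 32 0 0" --pt "0.6 -21 32 0 0" --pt "0.6 -21 32 0 0" --pt "0.6 -21 32 0 0" --pt "0.6 -21 32 0 0" --pt "0.6 -21 32 0 0" --pt "0.6 -21 32 0 0" --pt "0.6 -21 32 0 0" --pt "0.6 -21 32 0 0" --pt "0.6 0 0 40 0" --pt "0.6 0 0 0 0" --grip_force 40

```text
time: 3.25
position: [514.2, 267.2, 156.1]
tcp_rot: [-2.524, -1.867, 0.011]
wrist_force: [-0.5, -0.6, 0.5]
gripper_width: 51.3
grip_force: 0.0
```

Run:
```python
from h import *
import cv2
s=manip.state();M=R.from_rotvec(s['tcp_rot']).as_matrix()
print(s['time'],s['position'],s['gripper_width'],np.degrees(np.arctan2(M[1,:2],M[0,:2])))
im=manip.get_image('wrist');im=cv2.resize(im,(800,500));cv2.imwrite('pics/w1.png',im[:,:,::-1])
for n in ['disc','ring_disc','small_disc']:print(n,[(np.round(d['point']),round(d['p'],2)) for d in manip.spot_point(n,'wrist')])
```

```text
3.25 [514.21484255 267.24570112 156.11452729] 51.261936640580224 [ 72.98164511 -17.01971644]
disc [(array([516., 265.,  33.]), 0.88), (array([551., 401.,  24.]), 0.82), (array([389., 262.,  19.]), 0.6)]
ring_disc [(array([496., 207.,  29.]), 0.6)]
small_disc [(array([479., 143.,  22.]), 0.75)]
```

View pics/w1.png

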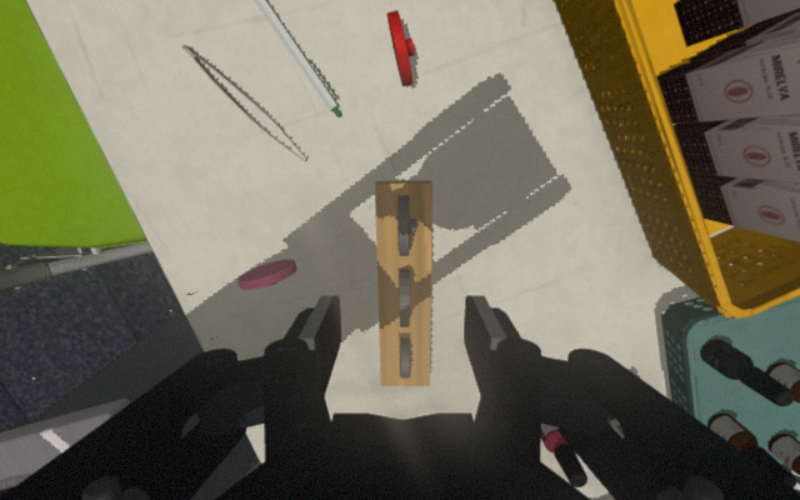

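The wrist picture shows the studded disc in the far pocket, (404,225), with its stud to the right (+x). The ring is at (404,297) and the small disc at (404,356). The rack lies parallel to the tool axes.

Run:
```python
from h import *
f=lambda L:[(x*.8,y*.8) for x,y in L]
r=plane('wrist',f([(376,182),(433,182),(431,386),(381,386)]),20)[:,:2];c=r.mean(0);print(r.round(1),c)
e=r[0]+r[1]-r[2]-r[3];print(np.degrees(np.arctan2(e[1],e[0])),np.linalg.norm(e)/2)
e/=np.linalg.norm(e);print('pocket',c+64*e)
print('top mid',plane('wrist',f([(403.5,225)]),50))
print(proj('wrist',[[516,266,56],[516,266,31]])/.8)
```

```text
[[507.1 312.9]
 [553.3 298.9]
 [497.8 106.8]
 [450.3 121.2]] [502.1393427  209.93329435]
73.68761382245208 199.89490230951094
pocket [520.11529103 271.35694844]
top mid [[520.32430438 276.56286419  50.        ]]
[[402.14911884 240.78452893]
 [402.09701876 233.552553  ]]
```

Call:
apply_moves --pt "0.5 1 1.5 30 0" --pt "0.5 1 1.5 30 0" --pt "0.5 0 0 30 0" --pt "0.5 0 0 0 0" --pt "0.5 0 0 0 0"

```text
time: 4.08
position: [521.2, 270.4, 71.6]
tcp_rot: [2.524, 1.87, 0.004]
wrist_force: [1.4, 0.7, -0.3]
gripper_width: 42.8
grip_force: 0.0
```

Run:
```python
from h import *
import cv2
s=manip.state();print(s['position'],s['wrist_force'])
im=manip.get_image('wrist');im=cv2.resize(im[150:400,160:480],None,fx=2.4,fy=2.4,interpolation=cv2.INTER_CUBIC);cv2.imwrite('pics/w2.png',im[:,:,::-1])
print([(np.round(d['point']),round(d['p'],2)) for d in manip.spot_point('disc','wrist')])
```

```text
[521.19674063 270.42104492  71.58867827] [ 1.37626155  0.73449272 -0.28396892]
[(array([514., 269.,  29.]), 0.96), (array([554., 402.,  24.]), 0.96), (array([392., 262.,  23.]), 0.87), (array([383., 168.,  24.]), 0.81)]
```

View pics/w2.png

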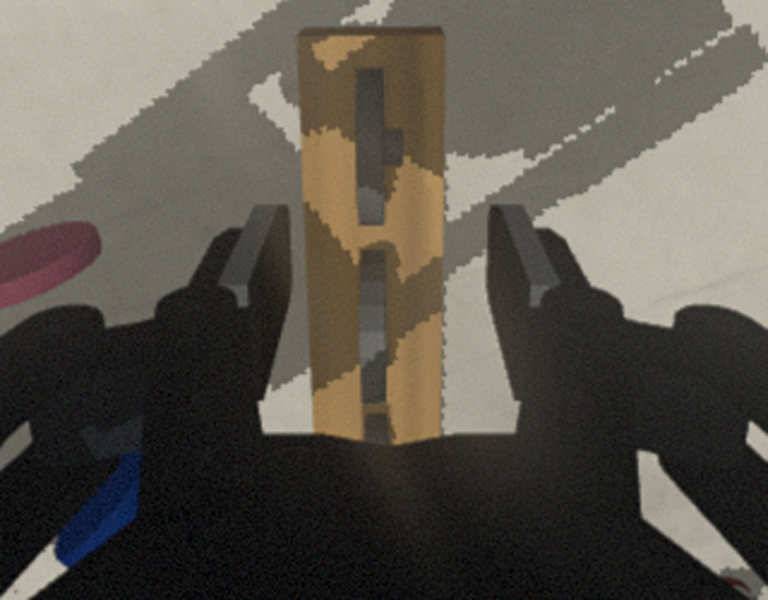

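The crop shows the disc's faces at columns 357–384 and the fingers' midline at 389. The disc is therefore about 5.4 mm to tool -y, so I'll shift by that and then go down.

Call:
apply_moves --pt "0.5 -2.5 -5.5 0 0" --pt "0.5 0 0 15 0" --pt "0.5 0 0 14 0" --pt "0.5 0 0 0 0" --pt "0.5 0 0 0 0"

```text
time: 4.8
position: [513.9, 268.8, 40.1]
tcp_rot: [-2.525, -1.869, 0.001]
wrist_force: [-0.2, -0.4, 0.4]
gripper_width: 42.5
grip_force: 0.0
```

Run:
```python
from h import *
import cv2
for i in range(4):
    s=manip.state();print(s['position'],s['wrist_force']);im=manip.get_image('wrist')
im=cv2.resize(im[150:400,160:480],None,fx=2.4,fy=2.4,interpolation=cv2.INTER_CUBIC);cv2.imwrite('pics/w3.png',im[:,:,::-1])
```

```text
[513.93244433 268.76899045  40.12615815] [-0.21075355 -0.40427496  0.39243826]
[514.26044155 268.90148252  40.56466034] [-0.02504319  1.346729   -0.06349626]
[514.41027097 268.98217325  40.79573627] [-0.12691486 -0.76638008 -0.02339177]
[514.48741504 268.98373769  40.93241035] [ 0.65167152 -1.01891432  0.21845849]
```

View pics/w3.png

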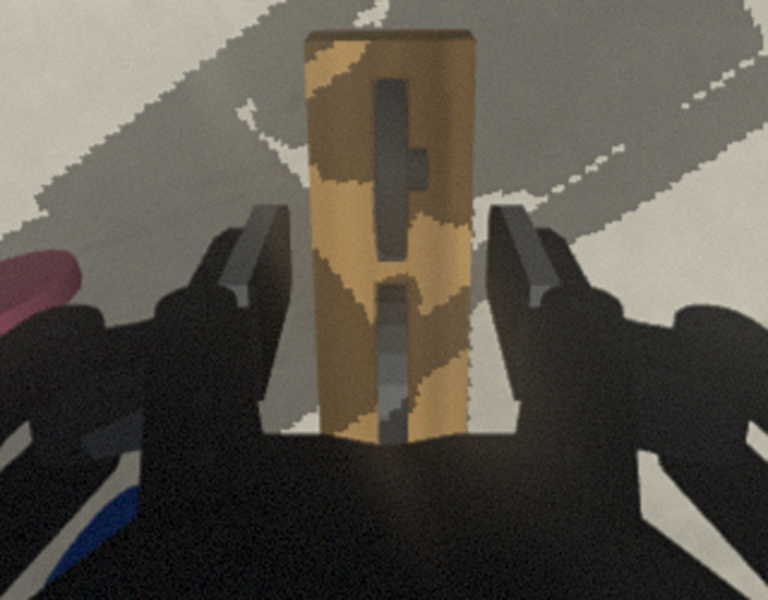

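The disc is now centred, at column 391 against the finger midline at 389. Before closing I'll check its alignment along the tool x axis by projection.

Run:
```python
from h import *
s=manip.state();p=np.array(s['position']);t=np.array([.2924,.9563,0])
for a,z in [(0,56),(25,31),(0,31),(-25,31),(-25,20),(-19,20),(11,41),(0,41),(-11,41)]:
    q=p+t*a;q[2]=z;print(a,z,((proj('wrist',q)[0]-[160,150])*2.4).round())
```

```text
0 56 [390. 209.]
25 31 [390.  86.]
0 31 [389. 174.]
-25 31 [389. 256.]
-25 20 [389. 240.]
-19 20 [389. 221.]
11 41 [390. 147.]
0 41 [390. 187.]
-11 41 [389. 226.]
```

Call:
apply_moves --pt "0.3 1 0.5 0 0" --pt "0 0 0 0 0" --pt "0 0 0 0 0" --pt "0 0 0 0 0" --pt "0 0 0 0 0" --pt "0 0 0 0 0" --pt "0 0 0 0 0" --pt "0 0 0 0 0" --grip_force 40

```text
time: 6.0
position: [514.8, 269.7, 40.5]
tcp_rot: [-2.525, -1.87, -0.0]
wrist_force: [0.5, -0.6, 0.2]
gripper_width: 0.0
grip_force: 0.0
```

Run:
```python
from h import *
import cv2
a=manip.get_image('wrist');b=manip.get_image('side')
p=np.hstack([cv2.resize(a[150:400,160:480],None,fx=1.6,fy=1.6,interpolation=cv2.INTER_CUBIC),cv2.resize(b[120:245,260:385-1],(288,400)[:2])])
cv2.imwrite('pics/w4.png',p[:,:,::-1]);s=manip.state();print(s['gripper_width'],s['position'],p.shape)
```

```text
-0.06142278399512919 [514.8214311 269.6909782  40.5309731] (400, 800, 3)
```

View pics/w4.png

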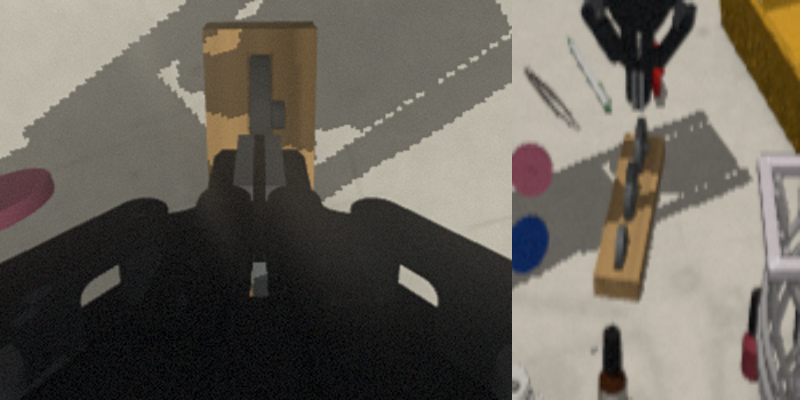

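The fingers shut on nothing. In the side view the tips sit above or behind the disc, at about (315,151). I'll check that against the reported TCP.

Run:
```python
from h import *
import cv2
s=manip.state();p=np.array(s['position']);print(s['joints'],p)
for c in ('side','scene'):
    for dz in (0,20,40): print(c,dz,proj(c,p+[0,0,dz]).round(0))
    print('disc top',proj(c,[[514,269,56]]).round(0))
a=manip.get_image('scene');b=manip.get_image('side')
p=np.hstack([cv2.resize(a[110:210,220:320],(400,400),interpolation=cv2.INTER_CUBIC),cv2.resize(b[110:210,260:360],(400,400),interpolation=cv2.INTER_CUBIC)])
cv2.imwrite('pics/w5.png',p[:,:,::-1])
```

```text
[3.46890507e-01 2.82426864e-01 1.77003246e+00 5.11708005e-07
 1.08906490e+00 6.42860146e-01] [514.8214311 269.6909782  40.5309731]
side 0 [[314. 163.]]
side 20 [[314. 156.]]
side 40 [[314. 150.]]
disc top [[314. 158.]]
scene 0 [[262. 154.]]
scene 20 [[261. 147.]]
scene 40 [[261. 141.]]
disc top [[262. 149.]]
```

View pics/w5.png

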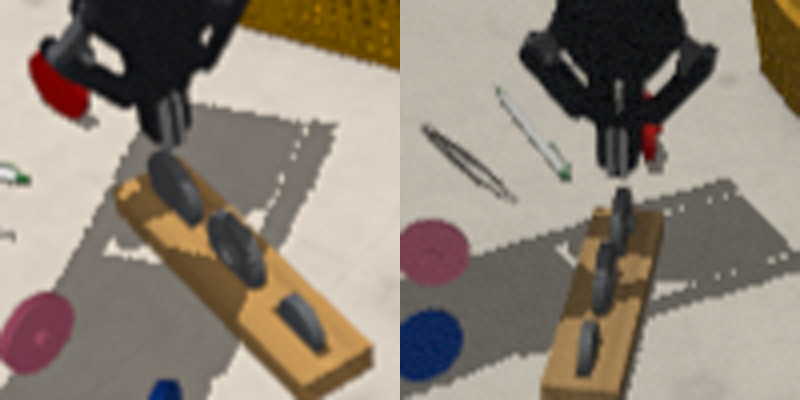

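Run:
```python
from h import *
from scipy.optimize import least_squares
obs=[('side',(314.5,153)),('scene',(263,146))]
f=lambda P:np.concatenate([proj(c,P)[0]-u for c,u in obs])
r=least_squares(f,[515,270,60]);print('tip',r.x,r.fun)
obs=[('side',(315.5,157)),('scene',(261,148))]
r=least_squares(f,[515,270,60]);print('disctop',r.x,r.fun)
k=manip.calibration('wrist');s=manip.state();A=R.from_rotvec(k['attitude']).as_matrix()
print(k['eye'],s['position'],(np.array(s['position'])-k['eye'])@A, A[:,2])
print('tip if z65',proj('wrist',[515,270,68]),proj('wrist',[515,270,40]))
```

```text
tip [513.60312567 262.5096389   72.89829861] [-0.50694627  1.02413235 -0.0590674  -0.9969034 ]
disctop [518.69169041 275.48915861  53.7430267 ] [-0.13310315  0.26642478 -0.01543798 -0.26112487]
[534.11009509 334.48228976 215.32179797] [514.78811189 269.70165863  40.50830229] [  0.39344158  18.50064899 186.51326674] [-0.07785257 -0.25523624 -0.9637393 ]
tip if z65 [[322.56499153 245.71180459]] [[322.44792324 227.13118892]]
```

Run:
```python
from h import *
s=manip.state();p=np.array(s['position']);t=np.array([.2924,.9563,0])
print(getattr(manip,'grip_depth',None))
for z in (40,50,60,65,70,75,80):
    q=p.copy();q[2]=z;print(z,proj('wrist',q)[0].round(1),proj('wrist',q+11*t)[0].round(1),proj('side',q)[0].round(1),proj('scene',q)[0].round(1))
```

```text
18.700000000000003
40 [322.3 227.6] [322.3 211.1] [314.2 162.9] [262.4 153.9]
50 [322.3 233.7] [322.3 216.3] [314.2 159.8] [261.9 150.8]
60 [322.3 240.4] [322.4 222.1] [314.2 156.6] [261.5 147.7]
65 [322.3 244. ] [322.4 225.3] [314.1 155. ] [261.3 146.1]
70 [322.4 247.9] [322.4 228.7] [314.1 153.4] [261.  144.4]
75 [322.4 252. ] [322.4 232.2] [314.1 151.8] [260.8 142.8]
80 [322.4 256.4] [322.5 236. ] [314.1 150.2] [260.6 141.2]
```

The views agree that the real tips are about 27 mm above the reported TCP height. I'll step down and use the finger opening as feedback.

Call:
apply_moves --pt "0.35 0 0 0 0" --pt "0.35 0 0 0 0" --pt "0.35 0 0 0 0" --pt "0.35 0 0 9 0" --pt "0.35 0 0 9 0" --pt "0.35 0 0 0 0" --pt "0.1 0 0 0 0" --pt "0 0 0 0 0" --pt "0 0 0 0 0" --pt "0 0 0 0 0" --pt "0 0 0 0 0" --pt "0 0 0 0 0" --grip_force 25

```text
time: 7.7
position: [514.8, 269.7, 22.6]
tcp_rot: [2.525, 1.87, 0.0]
wrist_force: [0.1, 0.7, 0.4]
gripper_width: 5.9
grip_force: 24.4
```

The fingers met the disc, but 5.9 mm is less than its thickness, so they may only have the rim edge. I'll reopen and go 7 mm deeper.

Call:
apply_moves --pt "0.35 0 0 0 0" --pt "0.35 0 0 0 0" --pt "0.35 0 0 0 0" --pt "0.35 0 0 7 0" --pt "0.35 0 0 0 0" --pt "0.1 0 0 0 0" --pt "0 0 0 0 0" --pt "0 0 0 0 0" --pt "0 0 0 0 0" --pt "0 0 0 0 0" --pt "0 0 0 0 0" --grip_force 40

```text
time: 9.07
position: [514.8, 269.7, 15.5]
tcp_rot: [2.525, 1.87, -0.0]
wrist_force: [0.3, 0.3, -0.5]
gripper_width: 6.3
grip_force: 42.5
```

Run:
```python
from h import *
import cv2
s=manip.state();print(s['position'],s['gripper_width'],s['grip_force'],s['wrist_force'])
a=manip.get_image('scene');b=manip.get_image('side');c=manip.get_image('wrist')
for n,i in zip(('s','d','w'),(a,b,c)):cv2.imwrite(f'pics/raw_{n}.png',i[:,:,::-1])
for cam in('side','wrist','scene'):print([(np.round(d['point']),round(d['p'],2)) for d in manip.spot_point('disc',cam)])
```

```text
[514.76829662 269.66903034  15.50054308] 6.284204701649295 42.513835430145264 [ 0.33070073  0.33104755 -0.51030133]
[(array([390., 262.,  31.]), 0.77), (array([382., 160.,  27.]), 0.58), (array([516., 271.,  28.]), 0.55)]
[(array([388., 265.,  22.]), 0.92), (array([511., 267.,  30.]), 0.6)]
[(array([391., 264.,  24.]), 0.61), (array([512., 271.,  33.]), 0.54), (array([549., 399.,  26.]), 0.47), (array([385., 164.,  24.]), 0.45)]
```

The grip is firm at 42 N; the width sensor reads about 2 mm low. I'll lift, turn and carry it above the guide.

Call:
apply_moves --pt "0 0 0 -15 0" --pt "0 0 0 -25 0" --pt "0 0 0 -35 0" --pt "0 0 0 -40 0" --pt "0 0 0 -40 0" --pt "0 0 0 -40 0" --pt "0 0 0 -40 0" --pt "0 0 0 -40 0" --pt "0 0 0 -25 -0.083" --pt "0 0 0 -10 -0.083" --pt "0 0 0 0 0" --pt "0 0 0 0 0"

```text
time: 10.88
position: [514.4, 269.6, 325.2]
tcp_rot: [-2.362, -2.07, 0.001]
wrist_force: [-0.8, 0.4, -0.6]
gripper_width: 6.7
grip_force: 42.5
```

Run:
```python
from h import *
import cv2
s=manip.state();M=R.from_rotvec(s['tcp_rot']).as_matrix()
print(s['position'],s['gripper_width'],s['grip_force'],np.degrees(np.arctan2(M[1,:2],M[0,:2])),M[:,2])
for n in ('scene','side','wrist'):
    i=manip.get_image(n);cv2.imwrite(f'pics/lift_{n}.png',i[:,:,::-1])
    print(n,proj(n,s['position'])[0].round())
    for k in ('disc','ring_disc','small_disc'):print(k,[(np.round(d['point']),round(d['p'],2)) for d in manip.spot_point(k,n)])
```

```text
[514.40286366 269.55910891 325.19147905] 6.7068218462108575 42.50395596027374 [82.46403364 -7.53597659] [-6.59327149e-04 -1.99642936e-04 -9.99999763e-01]
scene [246.  42.]
disc [(array([512., 272., 345.]), 0.86), (array([385., 164.,  25.]), 0.77), (array([390., 263.,  22.]), 0.76), (array([552., 402.,  24.]), 0.48)]
ring_disc [(array([498., 213.,  31.]), 0.57)]
small_disc [(array([475., 148.,  26.]), 0.57)]
side [313.  60.]
disc [(array([387., 265.,  25.]), 0.75), (array([381., 159.,  32.]), 0.63), (array([516., 272., 339.]), 0.58), (array([551., 395.,  22.]), 0.37)]
ring_disc [(array([500., 210.,  32.]), 0.59)]
small_disc [(array([482., 150.,  20.]), 0.45)]
wrist [322. 228.]
disc [(array([515., 264., 343.]), 0.88), (array([381., 166.,  26.]), 0.84), (array([555., 402.,  26.]), 0.48)]
ring_disc [(array([496., 211.,  32.]), 0.54)]
small_disc [(array([480., 149.,  23.]), 0.53)]
```

The disc came up as expected (z about 342, against 341 calculated) and the other discs are undisturbed. Next is the carry to the guide.

Call:
apply_moves --pt "0 -16 5 0 0" --pt "0 -26 7 0 0" --pt "0 -32 9 0 0" --pt "0 -32 9 0 0" --pt "0 -32 9 0 0" --pt "0 -32 9 0 0" --pt "0 -32 9 0 0" --pt "0 -32 9 0 0" --pt "0 -32 9 0 0" --pt "0 -32 10 0 0" --pt "0 -32 10 0 0" --pt "0 -32 10 0 0" --pt "0 -32 10 0 0" --pt "0 -20 6 0 0" --pt "0 -12 3 0 0" --pt "0 0 0 0 0" --pt "0 0 0 0 0" --pt "0 0 0 0 0"

```text
time: 13.72
position: [582.6, -167.8, 325.7]
tcp_rot: [2.36, 2.074, 0.0]
wrist_force: [-0.5, -1.1, -0.9]
gripper_width: 6.5
grip_force: 42.5
```

Run:
```python
from h import *
import cv2
s=manip.state();M=R.from_rotvec(s['tcp_rot']).as_matrix()
print(s['time'],s['position'],s['gripper_width'],s['grip_force'],np.degrees(np.arctan2(M[1,:2],M[0,:2])))
im={}
for n in ('scene','side','wrist'):
    im[n]=i=manip.get_image(n);cv2.imwrite(f'pics/over_{n}.png',i[:,:,::-1])
    for k in ('disc','turner'):print(n,k,[(np.round(d['point']),round(d['p'],2)) for d in manip.spot_point(k,n)])
r=lambda i,x0,y0,w,h,f:cv2.resize(i[y0:y0+h,x0:x0+w],None,fx=f,fy=f,interpolation=cv2.INTER_CUBIC)
W=r(im['wrist'],200,100,240,200,1.67);
p=np.hstack([W[:,:400],r(im['side'],330,110,100,166,2)[:332,:200],r(im['scene'],420,60,100,166,2)[:332,:200]][0:1]+[cv2.copyMakeBorder(r(im['side'],330,120,100,83,4),0,1,0,0,0)]) if W.shape[0]==333 else W
print(p.shape);cv2.imwrite('pics/over.png',p[:,:,::-1])
```

```text
13.725 [ 582.61657857 -167.82579531  325.73771136] 6.467990545180277 42.50252723693848 [82.62550011 -7.3745023 ]
scene disc [(array([ 583., -165.,  340.]), 0.86), (array([392., 262.,  22.]), 0.81), (array([549., 400.,  25.]), 0.74), (array([383., 166.,  28.]), 0.57)]
scene turner [(array([ 585., -165.,   -1.]), 0.81)]
side disc [(array([ 582., -167.,  337.]), 0.7), (array([391., 262.,  26.]), 0.69), (array([381., 161.,  28.]), 0.58), (array([554., 395.,  24.]), 0.49)]
side turner [(array([ 585., -166.,   -0.]), 0.85)]
wrist disc []
wrist turner [(array([ 583., -164.,   -1.]), 0.6)]
(334, 401, 3)
```

Run:
```python
import cv2,numpy as np
g=lambda n:cv2.imread(f'pics/over_{n}.png')
w=cv2.resize(g('wrist')[90:330,190:450],(520,480),interpolation=cv2.INTER_CUBIC)
a=cv2.resize(g('side')[115:185,350:431],(280,240),interpolation=cv2.INTER_CUBIC)
b=cv2.resize(g('scene')[65:135,435:516],(280,240),interpolation=cv2.INTER_CUBIC)
cv2.imwrite('pics/m.png',np.hstack([w,np.vstack([a,b])]))
```

```text
(no output)
```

View pics/m.png

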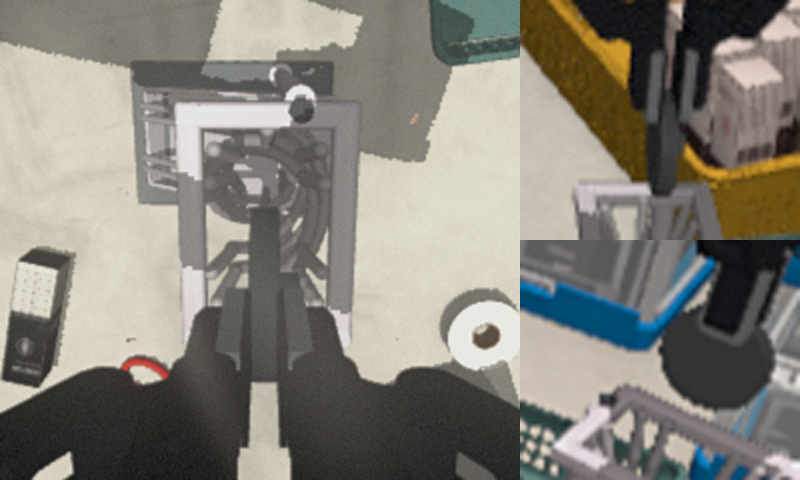

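The disc is square to the mouth frame and stands above it. In the wrist view the frame's outer edges are at columns 178–360, far edge at row 102, and the disc is at column 264. I'll work out what offset remains.

Run:
```python
from h import *
f=lambda L:[(190+x/2,90+y/2) for x,y in L]
P=plane('wrist',f([(177,102),(360,102),(350,345),(183,340),(203,130),(335,128)]),285)
u=np.radians(-7.5);A=np.array([[np.cos(u),np.sin(u)],[-np.sin(u),np.cos(u)]])
p=np.array(manip.state()['position'])
print(((P-p)[:,:2]@A.T).round(1))  # (ty,tx) rel. TCP
```

```text
[[-31.5  51. ]
 [ 34.2  51.2]
 [ 34.6 -45.2]
 [-32.6 -43.1]
 [-22.4  41. ]
 [ 25.6  41.8]]
```

Call:
apply_moves --pt "0 1.5 1.3 10 0" --pt "0 0 0 15 0" --pt "0 0 0 15 0" --pt "0 0 0 10 0" --pt "0 0 0 6 0" --pt "0 0 0 0 0" --pt "0 0 0 0 0" --pt "0 0 0 0 0"

```text
time: 15.18
position: [584.3, -167.6, 270.2]
tcp_rot: [2.36, 2.072, 0.001]
wrist_force: [-0.7, 0.0, 0.5]
gripper_width: 6.6
grip_force: 42.5
```

No contact, and the disc is in the mouth. I'll release it.

Call:
apply_moves --pt "0.35 0 0 0 0" --pt "0.35 0 0 0 0" --pt "0.35 0 0 0 0" --pt "0.35 0 0 0 0" --pt "0.35 0 0 0 0" --pt "0.35 0 0 0 0" --pt "0.35 0 0 -20 0" --pt "0.35 0 0 -40 0" --pt "0.35 0 0 -40 0" --pt "0.35 0 0 0 0" --pt "0.35 0 0 0 0" --pt "0.35 0 0 0 0" --pt "0.35 0 0 0 0"

```text
time: 16.8
position: [583.6, -167.3, 368.2]
tcp_rot: [-2.36, -2.071, 0.002]
wrist_force: [-0.4, 0.5, -0.2]
gripper_width: 30.2
grip_force: 0.0
```

Run:
```python
from h import *
import cv2
for n in ('scene','side'):
    i=manip.get_image(n);cv2.imwrite(f'pics/end_{n}.png',i[:,:,::-1])
    for k in ('disc','ring_disc','small_disc'):print(n,k,[(np.round(d['point']),round(d['p'],2)) for d in manip.spot_point(k,n)])
    u=np.radians(-7.5);P=[583-67*np.cos(u),-168-67*np.sin(u),26];q=proj(n,P)[0];print('expect',np.round(P),q)
    x,y=q.round().astype(int);a=cv2.imread(f'pics/{n}0.png')[:,:,::-1].mean(2)
    # dark pixels of disc
    b=i.mean(2);w=40;A=a[y-w:y+w,x-w:x+w];B=b[y-w:y+w,x-w:x+w];m=(A-B>60)
    ys,xs=np.nonzero(m);print('new dark',m.sum(),xs.mean()+x-w,ys.mean()+y-w,np.ptp(xs),np.ptp(ys))
    print(np.array2string(B[20:64:2,16:64:2].astype(int),max_line_width=200))
```

```text
scene disc [(array([387., 262.,  22.]), 0.8), (array([ 517., -157.,   28.]), 0.73), (array([383., 163.,  28.]), 0.72), (array([497., 210.,  30.]), 0.59), (array([551., 400.,  23.]), 0.49)]
scene ring_disc [(array([496., 211.,  31.]), 0.61)]
scene small_disc [(array([475., 149.,  23.]), 0.51)]
expect [ 517. -159.   26.] [427.95829683 244.28333638]
new dark 707 408.07213578500705 233.40594059405942 52 51
[[204 203 203 205 128 106 147 105 105 146 128 128 171 118 184 216 211 213 216 215 214 155 167 125]
 [127 203 199 129 103 128 111 105 138 158 120 165 140 154 220 210 211 215 217 215 183 167 137 135]
 [105 125 109 103  78 134 104 130 173 122 139 166 126 220 212 210 214 218 214 206 150 159 123 153]
 [110  68  54  61 129 103 113 168 138 125 174 116 153 218 212 213 215 214 216 163 172 126 131 171]
 [ 71  59  55 102 115 108 142 167 104 158 156  72 109 115 170 204 218 216 189 161 143 126 167 144]
 [ 57  58  75 130 102 125 175  92 107 175  74 108 109 108 106 116 205 217 147 167 117 148 166 117]
 [ 60  57 126 103 116 160 155  72 170 132  71 111 108 110 108 107 114 187 168 138 144 170 138 181]
 
[... 3332 characters left out ...]
7 117]
 [189 190 100  95  97 134 132  95 119  56  77  93 150 153 119 117 116 117 117 116 119 116  94  48]
 [188 189  81  97  98 123  93 124 111  73 165 164 121 116 118 116 118 118 120 114  93  51  49  51]
 [184 187  92  94  95 136 128  94 141 169 118 120 116 117 118 118 117 117  91  44  51  49  47  46]
 [185 182  97  95  96 116 154 157 116 119 118 117 117 118 118 119 103  47  48  49  51  51  49  49]
 [184 183  77  95  91 105 118 117 116 114 119 117 115 115 104  68  48  48  50  53  52  49  47  49]
 [179 174  92  96  94  95  55 108 116 117 116 116 102  67  49  48  49  52  49  56  51  52  47  70]
 [184 182  95  98  91  96  95  77  99 101 101  98  94  97  91  95  92  94  94  93  94  93  94  92]]
```

The disc lies at (517, -157, 28), against an expected (517, -159, 26). The stud's shaded edge shows in the middle of its top face, and the other two discs have not moved.

```bash
python3 -c "
from plant import manip
print(manip.finish_job())"
```

```text
the job is handed in; nothing more can be done
None
```

I dropped the studded disc through the twisted guide and handed the job in: by the cameras it rests on the exit shelf with its stud up, and the ring and small disc still stand in the rack; no verdict was returned.

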